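# Open the child-safe descaler bottle

### The job

Open the white descaler bottle at the worktop. First lift the blue measuring cup off its red safety cap and set it down, still mouth down, on the cork coaster. Then grip the cap, press it down and, keeping it pressed, twist it anticlockwise (seen from above) about a quarter turn until it is free, and lift it straight up; leave the bottle standing where it is and disturb nothing else, and finish while still holding the cap level, a hand's breadth clear above the bottle's mouth.

Things in the scene. Friction and masses are not known exactly. Their poses are not given: they have to be found in the camera images.
- cup_center (a point): Blue plastic measuring cup, 62 mm across at its mouth, 60 mm at its closed end, 43 mm high, walls 2.5 mm, 35 g. It starts mouth down over the red cap, its closed end (3 mm thick) resting on the cap's top; raise it over 45 mm to take it off. The point is on its axis, half-way up (21.5 mm above the rim); z points up while it is mouth down.
- cup: The same cup: the point is the centre of its mouth (the underside while it is mouth down).
- cap_center (a point): Red ribbed push-and-turn cap, 50 mm in diameter, sides upright, 34 mm high, 40 g; the point is on its axis half-way up (17 mm below its flat top). z up; x along the bottle's x while locked. Locked, it cannot be lifted or turned. The bottle's shoulder begins 19 mm below the cap's lower edge. One grasp can do the whole turn.
- cap: The same cap: centre of its lower edge. A spring inside holds it up (4 N; 7 N when 6 mm down; bottoms at 7.5 mm). Pressed down 4 mm or more (best 5 to 6) it can turn anticlockwise seen from above; turned 60 to 120 degrees (best 80 to 90) it is free and lifts straight off. Clockwise it meets a stop.
- jug_mouth (a point): Centre of the top face of the bottle's neck, 190 mm above the bottle's underside, inside the cap at the start: the centre of the locked cap is 3 mm below it. z up; x points to the bottle's loop handle.
- jug: White round plastic bottle with a green label and a loop handle, 100 mm in diameter (handle reaching 85 mm from the axis), 146 mm high to the neck, 1.8 kg, standing loose on the worktop; the point is the centre of its underside.
- coaster_top (a point): Centre of the upper face of a round cork coaster, 92 mm across, 8 mm thick, lying loose on the worktop to the left or right of the bottle.
- timer: Pale blue round kitchen timer with a wooden knob, 69 mm across, 42 mm high, to the other side of the bottle; leave it alone. The point is the centre of its underside.
- mill: Dark wooden pepper mill, 58 mm across, 170 mm tall, behind the bottle; leave it alone. Point at its underside.
- spice: Glass spice jar with a green lid, 46 mm across, 106 mm tall, behind the bottle; leave it alone. Point at its underside.
- mug: Teal and white mug, 87 mm across, 91 mm tall, behind the bottle; leave it alone. Point at its underside.
Things that resemble listed ones, but are neither listed nor needed, are in the scene too. Of the things that look like the cup, the larger one is meant. What is shaped like the jug but turquoise is not meant.

How it is judged (in metres and radians):
On the way, in this order (a step that is already met when the one before it is completed fails the run):
1. the cup stands released, mouth down, on the coaster, the cap still locked (horizontal distance between cup_center and coaster_top below 0.025 m and z of cup_center in the frame of coaster_top between 0.017 and 0.0255 m and angle between cup_center's own z axis and vertical below 0.15 rad and contact force between the fingers and cup below 0.05 N and linear speed of cup below 0.03 m/s and angle between the x axis of cap_center and the x axis of jug_mouth, either way round below 0.3 rad and z of cap_center in the frame of jug_mouth below 0.002 m), for 0.2 s.
2. the cap is pressed down, not yet turned (z of cap_center in the frame of jug_mouth below -0.0065 m and angle between the x axis of cap_center and the x axis of jug_mouth, either way round below 0.3 rad), for 0.05 s.
3. the cap is turned free, still on the neck (z of cap_center in the frame of jug_mouth below 0.008 m and angle between the x axis of cap_center and the x axis of jug_mouth, either way round above 0.9 rad), for 0.05 s.
At the end, for the whole second after the job is handed in: Fingers hold the cap still and level (0.3 rad), its lower edge 2 to 15 cm above the neck, within 5 cm of the mouth's axis, touching neither bottle nor cup; the cup stands released, mouth down, on the coaster (centres within 25 mm); the bottle stands upright within 5 cm of its start (z of cap_center in the frame of jug_mouth between 0.037 and 0.167 m and horizontal distance between cap_center and jug_mouth below 0.05 m and angle between cap_center's own z axis and vertical below 0.3 rad and linear speed of cap below 0.03 m/s and contact force between the fingers and cap above 1 N and contact force between cap and jug below 0.05 N and contact force between each of cap, the fingers and cup below 0.05 N and height (world z) of cap_center above 0.2 m and horizontal distance between cup_center and coaster_top below 0.025 m and z of cup_center in the frame of coaster_top between 0.017 and 0.0255 m and angle between cup_center's own z axis and vertical below 0.15 rad and distance of jug from where it was at the start of the episode below 0.05 m and angle between jug's own z axis and vertical below 0.08 rad); the arm keeps its last pose, push and grip.
It fails at once if the bottle is pushed more than 5 cm or tipped (distance of jug from where it was at the start of the episode above 0.05 m or angle between jug's own z axis and vertical above 0.3 rad).
It fails at once if the cup is dropped instead of set down (contact force between the fingers and cup below 0.01 N and linear speed of cup above 0.6 m/s).
It fails at once if the timer, mill, spice jar or mug is pushed more than 3 cm or knocked over (distance of any of timer, mill, spice, mug from where it was at the start of the episode above 0.03 m or angle between any of timer, mill, spice, mug's own z axis and vertical above 0.4 rad).
It also fails if it takes over 50 s, if anything falls off the work surface, if the arm or the gripper's body presses on something with over 40 N, if the wrist force passes 120 N, or if a joint passes its speed limit or range.

### The arm

A 6-joint arm with a two-finger parallel gripper is mounted at the origin on a cart in front of the work surface, level with it; the furniture and walls round the work are solid. World frame = base frame: x ahead of the robot, y to its left, z up, the work surface at z = 0. Lengths are in mm, angles in rad, forces in N, time in s.
With the tool pointing down it reaches from about 400 to 925 mm from the base axis. Payload 12.5 kg.
Tool frame: the origin (TCP) lies at the very end of the fingers, on their centre line; the grasp point (between the pads) lies 19 mm behind it; x points along the fingers, y is the direction in which the jaws open and shut, and the axes are right-handed (so a half turn about x gives the same grasp; the last joint's range is limited). The gripper opens to 95 mm and grips with 3 to 60 N. Pads are 20 mm wide; open, the fingers measure 119 mm over their backs; the gripper's body (75 mm by 180 mm) begins 59 mm behind the grasp point.
Start: joints at [-1.36, 0.491, 1.559, -0, 1.092, -0.106], TCP at [194.728, -593.909, 214.661] pointing down, gripper open.
Joint ranges: [-3.1, 3.1], [-0.84, 2.19], [0.05, 2.79], [-1.13, 4.28], [0.06, 2.93], [-2.69, 2.69]. Speed limits (rad/s): [2.22, 2.22, 2.79, 3.14, 3.14, 3.14].

### API

Orientations are given as [roll, pitch, yaw] about the fixed x, y, z axes, in that order (R = Rz(yaw) Ry(pitch) Rx(roll)).
In Python, from cell import * gives the robot as it stands.
- The arm moves only by the tool step_arm, never from a script. Its argument "steps" is a list of rows, each a list of 4 numbers: the shift along the tool's x, y, z in units of 50 mm (1.0 is 50 mm), then the turn about the tool's x in units of 8 degrees (1.0 is 8 degrees). A call has 1 to 20 rows; each row shifts and turns the commanded pose from where the row before left it, along the tool's axes as they then stand; what a row does not reach is not made up. A row lasts 1/8 s, in which the tool goes at most 62.5 mm and 10.7 degrees, less where a joint would pass 70% of its speed; a pose out of reach is approached as far as the arm can. A call is refused whole if a number of a shift passes 1 or a number of a turn 1, either way. A call with a gripper value outside its range is refused whole. "jaw" is the closure, from 0 (fully open) to 1 (shut), set as the call begins (left out, the last holds). The fingers move at their own pace and stop on an object; the grip force is fixed at half the most. Time passes only in rows, so rows that do not move let the fingers close. It gives the time, the measured TCP pose, the force and the opening at its end, in the units of the state.
- state(): the state, without advancing time (a new reading comes with each control period).
- read_camera(name): name is "scene" or "top" or "wrist"; returns the picture (384x512x3 uint8, red, green, blue); there is no depth.
- camera_info(name): a dict with "mtx" (3x3 intrinsics, pixels), "k1" (the pictures are not rectified: a ray, as slopes to the right and down, at radius r is drawn at 1 + k1 r^2 times it, then the intrinsics apply), "eye" and "attitude" of the camera in the world; the wrist camera has in their place "hand_eye" (4x4, takes a point from camera to tool coordinates, whose origin is the TCP and whose axes are the tool frame's). Camera axes: x right, y down, z forward; pixel columns grow to the right and rows downward; lengths in mm; the calibration is good to about 2 mm. A picture is of the moment at which its call begins: read the wrist's pose just before it. camera_info takes no time and is no camera call.
- job_done(): hands the job in, once; it reports no verdict.
The state is a dict: "t": time; "joints": joint angles; "qvel": joint speeds; "tau": joint torques, N m; "eef_pos": TCP position; "tcp_rot": TCP orientation; "ft_force": force on the tool from outside, world axes, zero at the start; "moment": the same for the moment, N m; "opening": opening from 0.0 (shut) to 1.0 (fully open).
Only numpy, scipy, OpenCV 4.12 (cv2) and the standard library are available. Lean on these libraries where they do the work, as an engineer would, in place of code of your own. Each camera call takes 0.05 s, during which the arm holds its last target.

## Working session

There is one attempt and no reset: what is moved stays moved. The work goes in short steps, Python scripts to look and compute and a tool call to move; the robot and the scene stay as the last step left them, time stands still between calls to the robot, and variables do not carry over. Pictures are saved under pics/ and viewed, and the job is handed in when it is done.

Besides the shell and the picture viewer there is one more tool, called after "Call:" by a JSON object that holds its "op" and its "data", one argument or row to a line. step_arm: Moves the arm, as the interface text tells. Its arguments: {"type":"object","properties":{"steps":{"type":"array","items":{"type":"array","items":{"type":"number"}}},"jaw":{"type":"number"}},"required":["steps"]}

```bash
ls; mkdir -p pics; cat > go.py <<'E'
from cell import *
import cv2, numpy as np
def snap(n,f):
    im=read_camera(n); cv2.imwrite(f'pics/{f}.png',cv2.cvtColor(im,cv2.COLOR_RGB2BGR)); return im
E
python3 - <<'E'
from go import *
print(state())
for n in ("scene","top","wrist"):
    print(n,camera_info(n))
snap("scene","s0");snap("top","t0")
E
```

```text
pics
{'t': 0.0, 'joints': array([-1.35961187e+00,  4.91564354e-01,  1.55941189e+00,  1.06594330e-05,
        1.09168666e+00, -1.05603335e-01]), 'qvel': array([-0.00015448,  0.00015317,  0.00123104,  0.00015406,  0.00067208,
       -0.00120094]), 'tau': array([ 2.31216982e-03, -6.12636566e+01, -2.58172721e+01,  6.91905781e-02,
        4.83246823e-02, -1.43244242e-04]), 'eef_pos': array([ 194.67277308, -593.67566385,  214.07169736]), 'tcp_rot': array([-1.68523278,  1.56972602,  1.77314275]), 'ft_force': array([-0.4793529 , -0.37528612, -0.16194925]), 'moment': array([-0.01160594,  0.00888949, -0.0240178 ]), 'opening': 0.9981780407416816}
scene {'mtx': array([[364.79186926,   0.        , 252.53701243],
       [  0.        , 364.79186926, 188.29358332],
       [  0.        ,   0.        ,   1.        ]]), 'k1': -0.01975591683055192, 'eye': array([-264.0839724 ,  633.98982579,  606.56308435]), 'attitude': array([-2.01119283, -0.01163636, -2.10461922])}
top {'mtx': array([[362.92015792,   0.        , 255.85882948],
       [  0.        , 362.92015792, 197.14241393],
       [  0.        ,   0.        ,   1.        ]]), 'k1': -0.06872739479303838, 'eye': array([ 393.56996164,  131.74562347, 1294.2355609 ]), 'attitude': array([-2.98080458, -0.00645296, -1.56965849])}
wrist {'mtx': array([[303.20392988,   0.        , 255.68517412],
       [  0.        , 303.20392988, 190.09273598],
       [  0.        ,   0.        ,   1.        ]]), 'k1': -0.013028598766284831, 'hand_eye': array([[ 3.02180240e-04, -2.87929133e-01,  9.57651671e-01,
        -1.70875804e+02],
       [ 9.99999830e-01,  5.64716276e-04, -1.45754375e-04,
         2.56878447e-01],
       [-4.98834554e-04,  9.57651552e-01,  2.87929255e-01,
        -8.19698825e+01],
       [ 0.00000000e+00,  0.00000000e+00,  0.00000000e+00,
         1.00000000e+00]])}
```

View pics/s0.png

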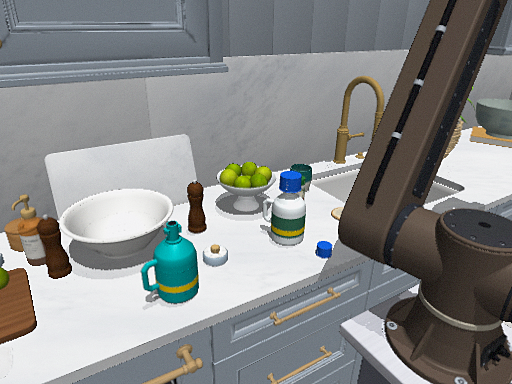

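View pics/t0.png

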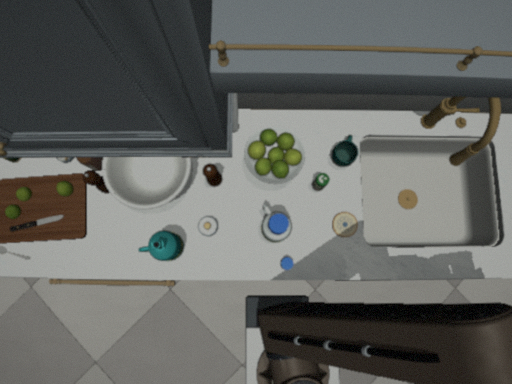

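The scene view shows the white bottle at (288,215) with the blue cup on top at (290,182). A small decoy cup is at (324,249) and the turquoise jug at (175,265). In the top view, the cup is at (279,222), the decoy (287,262), the coaster (344,224), the timer (207,226) and the spice jar (320,181). The bottle's handle is at (267,210).

```bash
cat >> go.py <<'E'
from scipy.spatial.transform import Rotation as Rn
def pose(n,st=None):
    c=camera_info(n)
    if n=='wrist':
        T=np.eye(4);T[:3,:3]=Rn.from_euler('xyz',st['tcp_rot']).as_matrix();T[:3,3]=st['eef_pos']
        T=T@c['hand_eye'];return c,T[:3,:3],T[:3,3]
    return c,Rn.from_euler('xyz',c['attitude']).as_matrix(),c['eye']
def ray(n,uv,st=None):
    c,R,e=pose(n,st); k=c['mtx']
    d=np.array([(uv[0]-k[0,2])/k[0,0],(uv[1]-k[1,2])/k[1,1]]); s=d.copy()
    for _ in range(10): s=d/(1+c['k1']*(s@s))
    return e,R@np.array([s[0],s[1],1])
def onz(n,uv,z,st=None):
    e,d=ray(n,uv,st); return e+d*(z-e[2])/d[2]
def proj(n,p,st=None):
    c,R,e=pose(n,st); q=R.T@(np.array(p)-e); s=q[:2]/q[2]; s=s*(1+c['k1']*(s@s)); return c['mtx'][:2,:2]@s+c['mtx'][:2,2]
def two(a,b):
    (e1,d1),(e2,d2)=a,b
    t=np.linalg.lstsq(np.stack([d1,-d2],1),e2-e1,rcond=None)[0]
    p,q=e1+d1*t[0],e2+d2*t[1]; return (p+q)/2,np.linalg.norm(p-q)
def blobs(im,f,mina=25):
    h=cv2.cvtColor(im,cv2.COLOR_RGB2HSV); m=f(h).astype('uint8')*255
    cs,_=cv2.findContours(m,cv2.RETR_EXTERNAL,cv2.CHAIN_APPROX_NONE)
    return [c[:,0] for c in cs if cv2.contourArea(c)>mina]
blue=lambda h:(abs(h[...,0].astype(int)-111)<9)&(h[...,1]>150)&(h[...,2]>60)
E
python3 - <<'E'
from go import *
st=state()
a={n:cv2.cvtColor(cv2.imread(f'pics/{f}.png'),cv2.COLOR_BGR2RGB) for n,f in(("scene","s0"),("top","t0"))}
for n in a:
    for c in blobs(a[n],blue): print(n,c.min(0),c.max(0),cv2.minEnclosingCircle(c.astype('f4')))
for nm,uv,z in(("cup",(279,222),207),("decoy",(287,262),30),("coaster",(344,224),8),("timer",(207,226),42),("spice",(320,181),106),("mug",(344,153),91),("mill",(212,174),170)):
    print(nm,onz("top",uv,z).round())
print(two(ray("scene",(291,177)),ray("top",(279,222))))
im=a["top"][140:290,180:380]; cv2.imwrite("pics/t0c.png",cv2.resize(im,None,fx=4,fy=4)[...,::-1])
E
```

```text
scene [316 241] [331 257] ((323.83721923828125, 249.13954162597656), 9.222126007080078)
scene [279 170] [301 192] ((290.2278137207031, 181.3579864501953), 13.045404434204102)
top [282 258] [291 267] ((286.3947448730469, 262.7105407714844), 4.912769794464111)
top [269 214] [287 233] ((278.26141357421875, 223.378173828125), 9.625482559204102)
cup [494.  55. 207.]
decoy [373.  16.  30.]
coaster [ 506. -191.    8.]
timer [495. 293.  42.]
spice [642. -91. 106.]
mug [ 744. -180.   91.]
mill [650. 264. 170.]
(array([494.97189483,  53.99390287, 196.25149064]), np.float64(1.4137499626219536))
```

View pics/t0c.png

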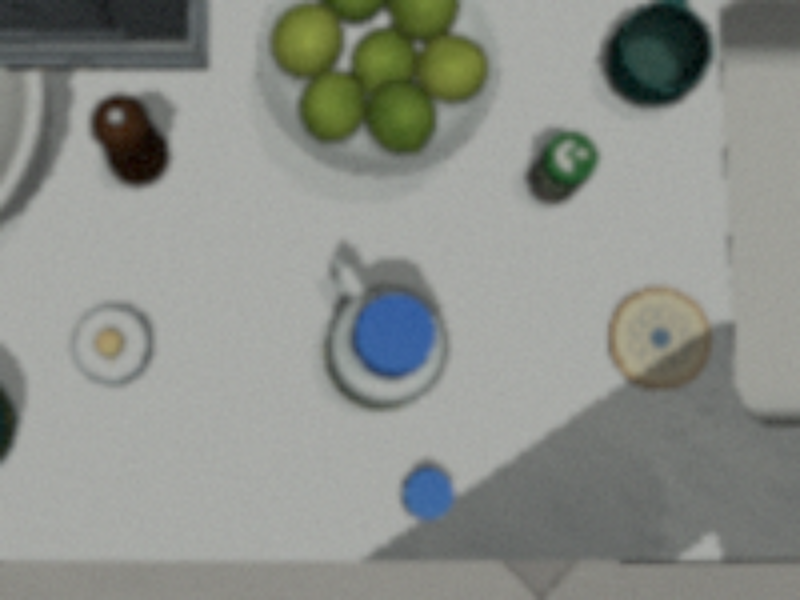

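```bash
python3 - <<'E'
from go import *
s=state(); R=Rn.from_euler('xyz',s['tcp_rot']).as_matrix(); print(R.round(3)); 
for uv in((278.75,223.25),): print(onz("top",uv,207))
for uv in((345,224.5),): print(onz("top",uv,8))
print("jugaxis guess",onz("top",(180+388/4,140+349/4),146), onz("top",(180+345/4,140+262/4),110))
snap("wrist","w0")
E
```

```text
[[-0.     0.312 -0.95 ]
 [ 0.001 -0.95  -0.312]
 [-1.    -0.001 -0.   ]]
[490.64026966  56.09414397 207.        ]
[ 503.97705466 -194.57631755    8.        ]
jugaxis guess [483.38839047  57.50099032 146.        ] [557.83329921  90.0571773  110.        ]
```

View pics/w0.png

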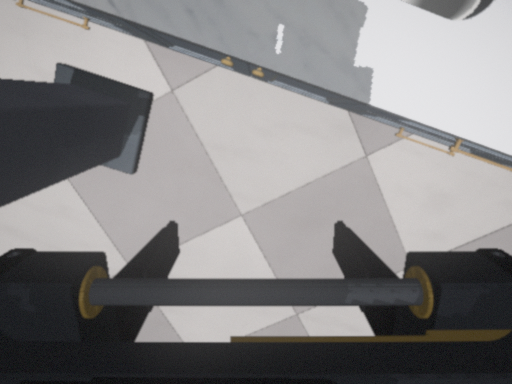

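Call:
{"op": "step_arm", "data": {
  "steps": [
    [-1, 0, 0, 0],
    [-1, 0, 0, 0],
    [-0.3, -0.66, -0.58, 0],
    [0, -0.66, -0.58, 0],
    [0, -0.66, -0.58, 0],
    [0, -0.66, -0.58, 0],
    [0, -0.66, -0.58, 0],
    [0, -0.66, -0.58, 0],
    [0, -0.66, -0.58, 0],
    [0, -0.66, -0.58, 0],
    [0, -0.66, -0.58, 0],
    [0, -0.66, -0.58, 0],
    [0, -0.66, -0.58, 0],
    [0, -0.66, -0.58, 0],
    [0, -0.66, -0.58, 0],
    [0, -0.66, -0.58, 0],
    [0, -0.66, -0.58, 0],
    [0, -0.66, -0.58, 0],
    [0, 0, 0, 0]
  ],
  "jaw": 0
}}

```text
t: 2.52
eef_pos: [471.6, 54.4, 329.2]
tcp_rot: [-0.57, 1.57, 2.892]
ft_force: [0.2, -1.0, -0.5]
opening: 0.997
```

```bash
python3 - <<'E'
from go import *
s=state(); print(s['t'],s['joints'].round(3),s['eef_pos'].round(1)); im=snap("wrist","w1");snap("top","t1")
for c in blobs(im,blue): print(c.min(0),c.max(0),cv2.minEnclosingCircle(c.astype('f4')))
im=snap("scene","s1")
for c in blobs(im,blue): print(c.min(0),c.max(0),cv2.minEnclosingCircle(c.astype('f4')))
E
```

```text
2.525 [-0.025  0.164  1.739  0.     1.24   1.226] [471.6  54.4 329.2]
[246 206] [268 227] ((256.85107421875, 216.77659606933594), 11.489574432373047)
[236 134] [284 186] ((259.14727783203125, 159.215576171875), 26.87044906616211)
[316 241] [331 257] ((323.83721923828125, 249.13954162597656), 9.222126007080078)
[279 171] [301 192] ((290.5, 181.5), 12.747649192810059)
```

View pics/w1.png

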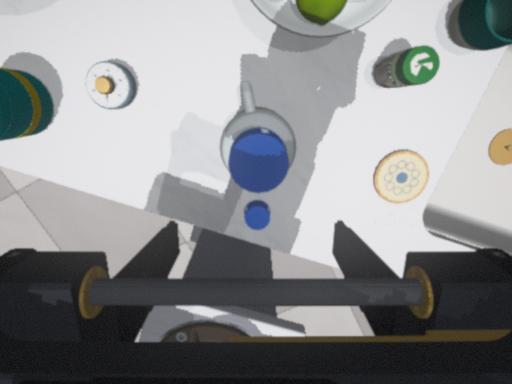

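View pics/s1.png

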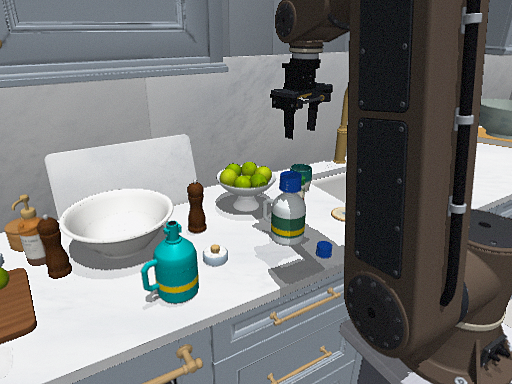

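```bash
python3 - <<'E'
from go import *
s=state()
im=cv2.cvtColor(cv2.imread('pics/w1.png'),cv2.COLOR_BGR2RGB)
print("tcp px",proj("wrist",s['eef_pos'],s), "cup pred", proj("wrist",(491,56,207),s))
cv2.imwrite("pics/w1c.png",cv2.resize(im[90:250,190:440],None,fx=3,fy=3,interpolation=cv2.INTER_CUBIC)[...,::-1])
h=lambda h:(h[...,0]>10)&(h[...,0]<35)&(h[...,1]>50)&(h[...,2]>120)
for c in blobs(im,h,200):
  e=cv2.fitEllipse(c.astype('f4')); print(e)
  print(onz("wrist",e[0],8,s).round(1))
for c in blobs(im,blue):
  print(cv2.fitEllipse(c.astype('f4')))
for uv in ((259,159),(259,158),(259,163)): print(onz("wrist",uv,207,s).round(1),onz("wrist",uv,164,s).round(1))
E
```

```text
tcp px [255.28512628 237.52062345] cup pred [257.91637849 164.09435549]
((400.82049560546875, 176.2032012939453), (49.19105529785156, 56.17380142211914), 53.9226188659668)
[ 507.  -192.6    8. ]
((501.4320983886719, 147.79647827148438), (23.164819717407227, 37.4850959777832), 9.015339851379395)
[ 602.7 -329.5    8. ]
((256.8792419433594, 216.9100341796875), (21.19672966003418, 22.414871215820312), 84.11524963378906)
((256.9036560058594, 156.08343505859375), (38.332855224609375, 54.78874206542969), 35.0111198425293)
[496.2  56.6 207. ] [488.4  53.6 164. ]
[497.1  56.9 207. ] [489.5  53.9 164. ]
[492.4  55.3 207. ] [484.1  52.1 164. ]
```

View pics/w1c.png

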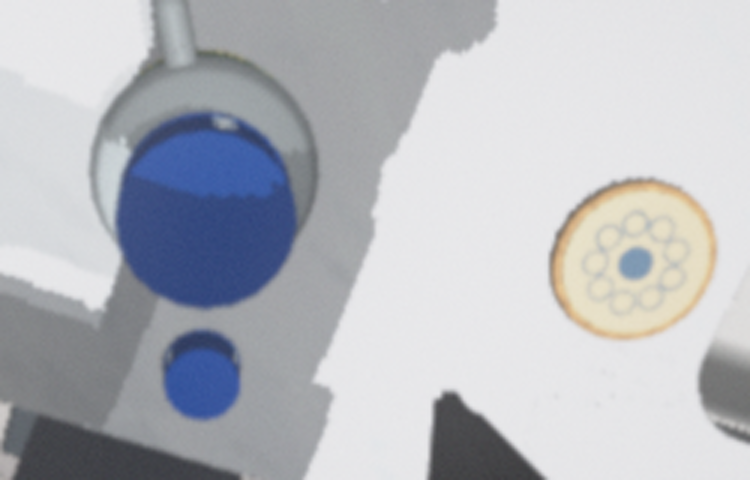

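The cup measures (492,55.5) and the coaster (505,-193.5). Two views agree to within 3 mm, and the sizes match the description. Going down on the large cup on the white bottle.

Call:
{"op": "step_arm", "data": {
  "steps": [
    [0.3, 0.1, -0.4, 0],
    [0.5, 0, 0, 0],
    [0.5, 0, 0, 0],
    [0.5, 0, 0, 0],
    [0.5, 0, 0, 0],
    [0.5, 0, 0, 0],
    [0.38, 0, 0, 0],
    [0, 0, 0, 0]
  ]
}}

```text
t: 3.68
eef_pos: [491.0, 52.8, 169.9]
tcp_rot: [-0.266, 1.569, -3.092]
ft_force: [0.5, -0.6, -0.3]
opening: 1.0
```

```bash
python3 - <<'E'
from go import *
s=state(); print(s['eef_pos'].round(1),s['ft_force'].round(1)); snap("wrist","w2")
E
```

```text
[491.   52.8 169.9] [ 0.5 -0.6 -0.3]
```

View pics/w2.png

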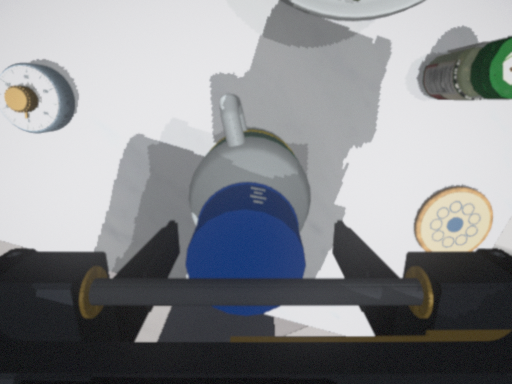

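Call:
{"op": "step_arm", "data": {
  "steps": [
    [0, -0.09, -0.03, 0],
    [0, 0, 0, 0]
  ]
}}

```text
t: 3.98
eef_pos: [492.0, 58.8, 171.4]
tcp_rot: [2.764, 1.569, -0.06]
ft_force: [0.0, 0.0, 0.4]
opening: 0.999
```

```bash
python3 - <<'E'
from go import *
s=state(); print(s['eef_pos'].round(1),s['ft_force'].round(1),Rn.from_euler('xyz',s['tcp_rot']).as_matrix().round(3)); im=snap("wrist","w3")
h=cv2.cvtColor(im,cv2.COLOR_RGB2HSV); m=blue(h)
for r in (215,230,245,260): x=np.where(m[r])[0]; print(r,x.min(),x.max(),(x.min()+x.max())/2)
E
```

```text
[492.   58.8 171.4] [0.  0.  0.4] [[ 0.001  0.312 -0.95 ]
 [-0.    -0.95  -0.312]
 [-1.     0.    -0.001]]
215 211 286 248.5
230 210 299 254.5
245 203 309 256.0
260 200 313 256.5
```

Centred: the cup's columns run 200 to 313 (mid 256.5) and the finger mid is about 257. Closing on it.

Call:
{"op": "step_arm", "data": {
  "steps": [
    [0, 0, 0, 0],
    [0, 0, 0, 0],
    [0, 0, 0, 0],
    [0, 0, 0, 0],
    [0, 0, 0, 0],
    [0, 0, 0, 0]
  ],
  "jaw": 1
}}

```text
t: 4.78
eef_pos: [491.8, 58.6, 170.6]
tcp_rot: [1.063, 1.571, -1.761]
ft_force: [-0.3, 0.1, -0.6]
opening: 0.649
```

Call:
{"op": "step_arm", "data": {
  "steps": [
    [-0.2, 0, 0, 0],
    [-0.2, 0, 0, 0],
    [-0.2, 0, 0, 0],
    [-0.3, 0, 0, 0],
    [-0.3, 0, 0, 0],
    [-0.4, 0, 0, 0],
    [0, 0, 0, 0]
  ]
}}

```text
t: 5.65
eef_pos: [492.2, 58.6, 252.1]
tcp_rot: [2.789, 1.568, -0.036]
ft_force: [-0.0, -0.2, -0.8]
opening: 0.648
```

```bash
python3 - <<'E'
from go import *
s=state(); print(s['eef_pos'].round(1),s['ft_force'].round(1)); im=snap("wrist","w4");snap("scene","s4")
E
```

```text
[492.2  58.6 252.1] [-0.  -0.2 -0.8]
```

View pics/w4.png

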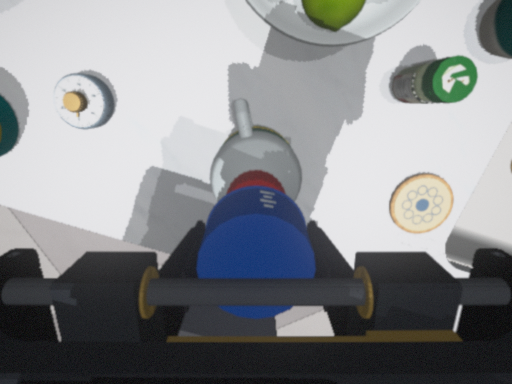

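View pics/s4.png

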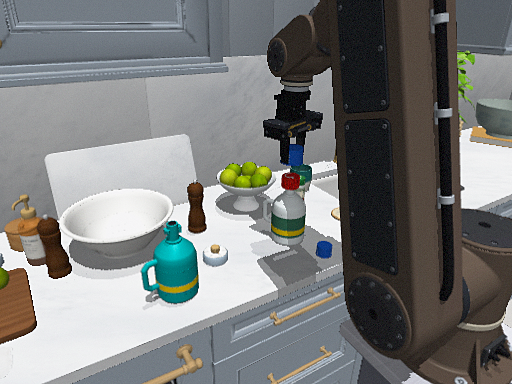

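The wrist view shows the cup in the jaws, the red cap uncovered at (255,185) and the coaster's dot at (423,205).

```bash
python3 - <<'E'
from go import *
s=state(); im=cv2.cvtColor(cv2.imread('pics/w4.png'),cv2.COLOR_BGR2RGB)
h=lambda h:(h[...,0]>10)&(h[...,0]<35)&(h[...,1]>50)&(h[...,2]>120)
for c in blobs(im,h,400):
  e=cv2.fitEllipse(c.astype('f4')); print(e,onz("wrist",e[0],8,s).round(1))
p=onz("wrist",(422.5,205),8,s); print(p, s['eef_pos'])
d=np.array([504.5,-193.5,0])-s['eef_pos']; R=Rn.from_euler('xyz',s['tcp_rot']).as_matrix(); print((R.T@d).round(1))
E
```

```text
((421.13262939453125, 203.07867431640625), (55.64356994628906, 64.9632339477539), 57.44517517089844) [ 507.5 -188.4    8. ]
[ 505.47131234 -191.69955764    8.        ] [491.52509509  58.59747245 250.41965723]
[250.4 243.6  66.2]
```

Call:
{"op": "step_arm", "data": {
  "steps": [
    [0, 0.5, 0.13, 0],
    [0, 0.81, 0.22, 0],
    [0, 0.81, 0.22, 0],
    [0, 0.81, 0.22, 0],
    [0, 0.81, 0.22, 0],
    [0.3, 0.81, 0.22, 0],
    [0.5, 0.3, 0.09, 0],
    [0.6, 0, 0, 0],
    [0.6, 0, 0, 0],
    [0.6, 0, 0, 0],
    [0.6, 0, 0, 0],
    [0.4, 0, 0, 0],
    [0, 0, 0, 0],
    [0, 0, 0, 0]
  ]
}}

```text
t: 7.5
eef_pos: [504.7, -192.5, 70.9]
tcp_rot: [2.089, 1.571, -0.736]
ft_force: [0.4, 0.1, -0.2]
opening: 0.65
```

```bash
python3 - <<'E'
from go import *
for i in range(1): s=state(); print(s['eef_pos'].round(1),s['ft_force'].round(1))
im=snap("wrist","w5");t=snap("top","t5")
cv2.imwrite("pics/t5c.png",cv2.resize(t[140:290,280:430],None,fx=4,fy=4)[...,::-1])
E
```

```text
[ 504.7 -192.5   70.9] [ 0.4  0.1 -0.2]
```

View pics/w5.png

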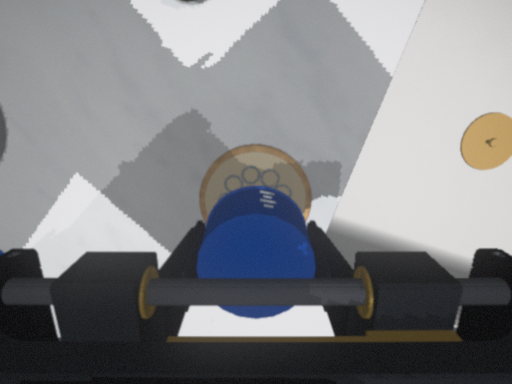

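View pics/t5c.png

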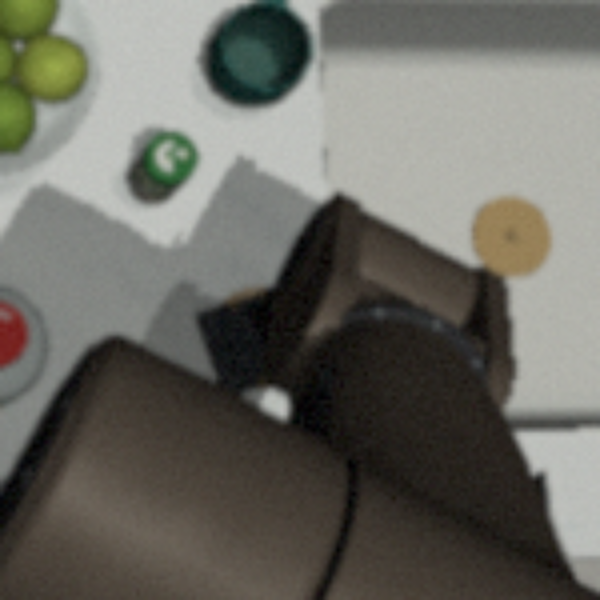

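```bash
python3 - <<'E'
from go import *
s=state(); p=onz("wrist",(255,144.5),8,s); R=Rn.from_euler('xyz',s['tcp_rot']).as_matrix(); print((R.T@(p-s['eef_pos'])).round(1))
l=onz("wrist",(199.5,198),8,s); r=onz("wrist",(311,198),8,s);print(np.linalg.norm(l-r), (R.T@((l+r)/2-s['eef_pos'])).round(1))
E
```

```text
[ 63.4  -0.3 -48.3]
90.70955768169107 [63.4 -0.1 -4.8]
```

Call:
{"op": "step_arm", "data": {
  "steps": [
    [0.3, 0, -0.06, 0],
    [0.3, 0, 0, 0],
    [0.25, 0, 0, 0],
    [0.15, 0, 0, 0],
    [0, 0, 0, 0],
    [0.06, 0, 0, 0],
    [0, 0, 0, 0]
  ]
}}

```text
t: 8.48
eef_pos: [507.5, -191.5, 17.8]
tcp_rot: [2.085, 1.571, -0.74]
ft_force: [-1.1, 0.2, -0.2]
opening: 0.648
```

Call:
{"op": "step_arm", "data": {
  "steps": [
    [0.04, 0, 0, 0],
    [0, 0, 0, 0]
  ]
}}

```text
t: 8.72
eef_pos: [507.4, -191.5, 15.6]
tcp_rot: [1.553, 1.571, -1.272]
ft_force: [0.4, -1.0, 0.3]
opening: 0.644
```

Call:
{"op": "step_arm", "data": {
  "steps": [
    [0.02, 0, 0, 0],
    [0, 0, 0, 0]
  ]
}}

```text
t: 8.98
eef_pos: [507.4, -191.5, 14.6]
tcp_rot: [1.747, 1.571, -1.078]
ft_force: [0.1, -0.3, -0.9]
opening: 0.651
```

Call:
{"op": "step_arm", "data": {
  "steps": [
    [0.02, 0, 0, 0],
    [0, 0, 0, 0]
  ]
}}

```text
t: 9.22
eef_pos: [507.5, -191.5, 14.5]
tcp_rot: [2.239, 1.57, -0.586]
ft_force: [-3.2, 1.6, 12.9]
opening: 0.651
```

Call:
{"op": "step_arm", "data": {
  "steps": [
    [0.02, 0, 0, 0],
    [0, 0, 0, 0]
  ]
}}

```text
t: 9.48
eef_pos: [507.5, -191.5, 14.4]
tcp_rot: [2.259, 1.57, -0.566]
ft_force: [-7.0, 2.8, 24.9]
opening: 0.651
```

Contact on the coaster at TCP z = 14.5, as predicted. I'll ease off the push, then release.

Call:
{"op": "step_arm", "data": {
  "steps": [
    [-0.03, 0, 0, 0],
    [0, 0, 0, 0]
  ]
}}

```text
t: 9.72
eef_pos: [507.6, -191.6, 14.5]
tcp_rot: [2.278, 1.57, -0.547]
ft_force: [-1.4, 0.6, 9.0]
opening: 0.649
```

Call:
{"op": "step_arm", "data": {
  "steps": [
    [0, 0, 0, 0],
    [0, 0, 0, 0],
    [0, 0, 0, 0],
    [0, 0, 0, 0],
    [0, 0, 0, 0]
  ],
  "jaw": 0
}}

```text
t: 10.35
eef_pos: [507.4, -191.5, 14.1]
tcp_rot: [0.518, 1.571, -2.307]
ft_force: [0.2, -0.3, -1.1]
opening: 0.999
```

Call:
{"op": "step_arm", "data": {
  "steps": [
    [-0.2, 0, 0, 0],
    [-0.4, 0, 0, 0],
    [-0.8, 0, 0, 0],
    [-1, 0, 0, 0],
    [-1, 0, 0, 0],
    [-1, 0, 0, 0],
    [0, 0, 0, 0]
  ]
}}

```text
t: 11.22
eef_pos: [508.4, -191.9, 238.4]
tcp_rot: [2.336, 1.563, -0.489]
ft_force: [0.3, 1.7, -2.1]
opening: 0.999
```

```bash
python3 - <<'E'
from go import *
s=state(); print(s['eef_pos'].round(1),s['ft_force'].round(1)); im=snap("wrist","w6")
for c in blobs(im,blue): print(c.min(0),c.max(0))
h=lambda h:(h[...,0]>10)&(h[...,0]<35)&(h[...,1]>50)&(h[...,2]>90)
for c in blobs(im,h,400): print(c.min(0),c.max(0),cv2.fitEllipse(c.astype('f4')))
E
```

```text
[ 508.4 -191.9  238.4] [ 0.3  1.7 -2.1]
[ 59 201] [ 89 229]
[250 159] [276 192]
[221 130] [287 196] ((253.9129180908203, 163.15969848632812), (65.12117767333984, 66.01160430908203), 107.65181732177734)
[406 112] [448 154] ((426.99835205078125, 132.853515625), (38.30512237548828, 44.58387756347656), 45.09856033325195)
```

View pics/w6.png

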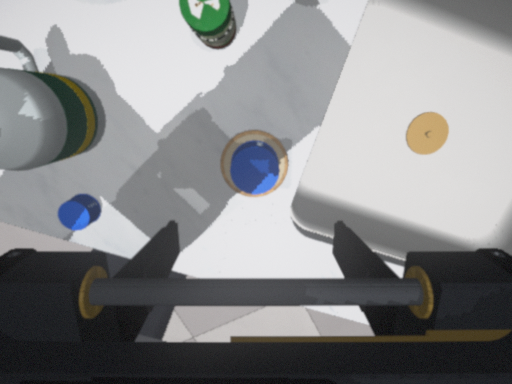

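```bash
python3 - <<'E'
from go import *
s=state(); im=cv2.cvtColor(cv2.imread('pics/w6.png'),cv2.COLOR_BGR2RGB)
cv2.imwrite("pics/w6c.png",cv2.resize(im[120:210,205:305],None,fx=6,fy=6,interpolation=cv2.INTER_CUBIC)[...,::-1])
print(proj("wrist",(507.5,-191.5,51),s),onz("wrist",(253.9,163.2),8,s))
E
```

```text
[255.09097788 170.57518737] [ 507.24367942 -189.92488645    8.        ]
```

View pics/w6c.png

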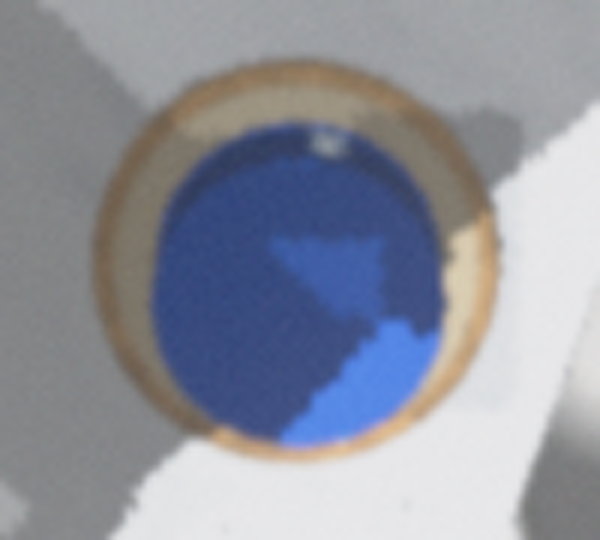

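The cup stands upright and centred on the coaster to within about 3 mm. Its top face is at (254.7,169.8) against a predicted (255.1,170.6). Moving back to the cap.

Call:
{"op": "step_arm", "data": {
  "steps": [
    [-0.5, 0, 0, 0],
    [-0.5, -0.5, -0.13, 0],
    [0, -0.81, -0.21, 0],
    [0, -0.81, -0.21, 0],
    [0, -0.81, -0.21, 0],
    [0, -0.81, -0.21, 0],
    [0, -0.81, -0.21, 0],
    [0, -0.31, -0.08, 0],
    [0, 0, 0, 0],
    [0, 0, 0, 0]
  ]
}}

```text
t: 12.52
eef_pos: [491.7, 58.1, 283.8]
tcp_rot: [0.235, 1.57, -2.591]
ft_force: [1.0, 0.1, 0.2]
opening: 1.001
```

```bash
python3 - <<'E'
from go import *
s=state(); print(s['joints'].round(3),s['eef_pos'].round(1),s['ft_force'].round(1)); im=snap("wrist","w7");t=snap("top","t7")
red=lambda h:((h[...,0]<6)|(h[...,0]>173))&(h[...,1]>150)&(h[...,2]>60)
for n,i in(("wrist",im),("top",t)):
  for c in blobs(i,red): print(n,c.min(0),c.max(0))
cv2.imwrite("pics/w7c.png",cv2.resize(im[110:240,190:330],None,fx=5,fy=4,interpolation=cv2.INTER_CUBIC)[...,::-1])
E
```

```text
[-0.016  0.234  1.771 -0.     1.138  1.239] [491.7  58.1 283.8] [1.  0.1 0.2]
wrist [241 183] [278 221]
```

View pics/w7.png

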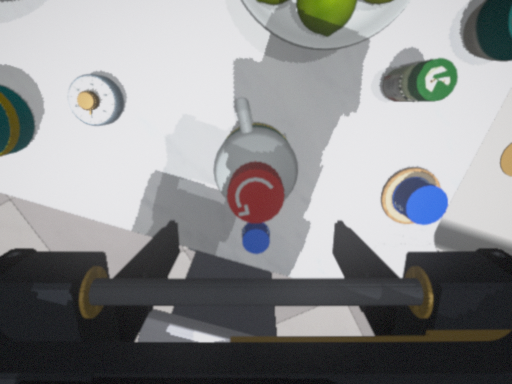

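View pics/w7c.png

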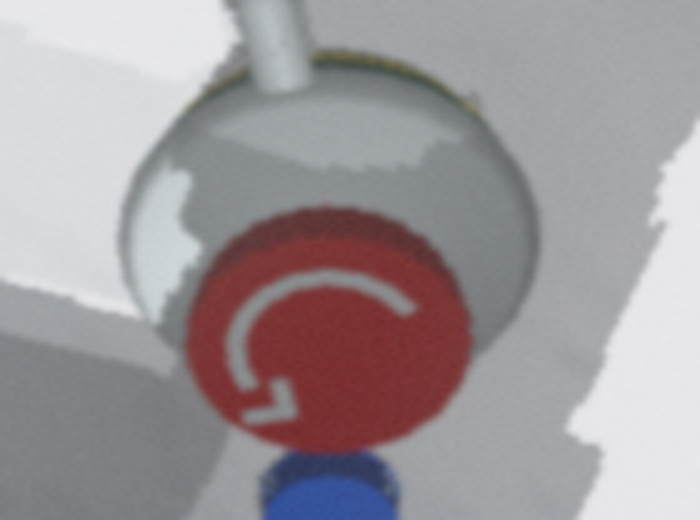

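```bash
python3 - <<'E'
from go import *
s=state(); R=Rn.from_euler('xyz',s['tcp_rot']).as_matrix()
for v in (195,196):
  p=onz("wrist",(255.8,v),204,s); print(p.round(1),(R.T@(p-s['eef_pos'])).round(1))
a=onz("wrist",(227.4,195),204,s);b=onz("wrist",(284.2,195),204,s);print(np.linalg.norm(a-b))
print(onz("wrist",(255.8,223.25),204,s),R.T@(onz("wrist",(255.8,223.25),204,s)-s['eef_pos']))
print("pred top",proj("top",(491.7,58.1,204)))
E
```

```text
[493.8  58.4 204. ] [79.9  0.3 -2.1]
[492.9  58.1 204. ] [79.9  0.3 -1.2]
49.31048649048262
[468.62150328  50.127747   204.        ] [79.95330292  0.33717463 24.37576341]
pred top [278.01315566 222.98680119]
```

Call:
{"op": "step_arm", "data": {
  "steps": [
    [0.4, 0, -0.02, 0],
    [0.5, 0, 0, 0],
    [0.5, 0, 0, 0],
    [0.5, 0, 0, 0],
    [0.37, 0, 0, 0],
    [0, 0, 0, 0],
    [0, 0, 0, 0]
  ]
}}

```text
t: 13.5
eef_pos: [492.9, 58.9, 171.2]
tcp_rot: [2.673, 1.57, -0.153]
ft_force: [-0.2, -0.6, -0.4]
opening: 1.0
```

Call:
{"op": "step_arm", "data": {
  "steps": [
    [0, 0, 0, 0],
    [0, 0, 0, 0],
    [0, 0, 0, 0],
    [0, 0, 0, 0],
    [0, 0, 0, 0],
    [0, 0, 0, 0],
    [0, 0, 0, 0]
  ],
  "jaw": 1
}}

```text
t: 14.38
eef_pos: [492.6, 59.3, 170.6]
tcp_rot: [1.614, 1.571, -1.21]
ft_force: [-0.5, -1.7, 0.2]
opening: 0.521
```

```bash
python3 - <<'E'
from go import *
s=state(); print(s['t'],s['joints'].round(3),s['eef_pos'].round(1),s['ft_force'].round(1),s['moment'].round(2),s['opening']*95); im=snap("wrist","w8");snap("scene","s8")
E
```

```text
14.375 [-0.013  0.366  1.921 -0.     0.855  1.241] [492.6  59.3 170.6] [-0.5 -1.7  0.2] [-0.3  -0.05 -0.03] 49.49910638970842
```

View pics/w8.png

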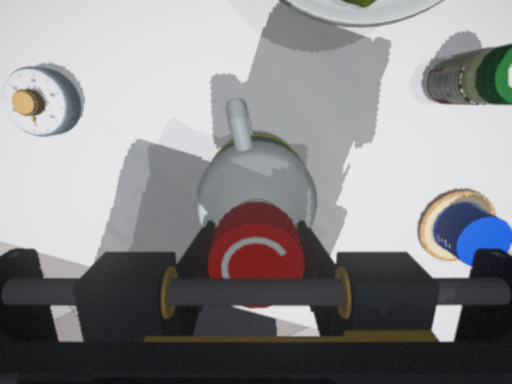

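The cap is gripped between the pads (49.5 mm). Pressing down.

Call:
{"op": "step_arm", "data": {
  "steps": [
    [0.05, 0, 0, 0],
    [0.04, 0, 0, 0],
    [0.03, 0, 0, 0],
    [0, 0, 0, 0],
    [0, 0, 0, 0]
  ]
}}

```text
t: 15.1
eef_pos: [492.7, 59.3, 164.8]
tcp_rot: [2.466, 1.57, -0.359]
ft_force: [-1.3, -2.7, 6.4]
opening: 0.518
```

Call:
{"op": "step_arm", "data": {
  "steps": [
    [0, 0, 0, -0.5],
    [0, 0, 0, -0.5],
    [0, 0, 0, -0.5],
    [0, 0, 0, -0.5],
    [0, 0, 0, 0]
  ]
}}

```text
t: 15.72
eef_pos: [492.8, 59.6, 164.9]
tcp_rot: [2.781, 1.57, 0.236]
ft_force: [1.0, 1.0, 6.4]
opening: 0.521
```

```bash
python3 - <<'E'
from go import *
s=state(); R=Rn.from_euler('xyz',s['tcp_rot']).as_matrix(); print(s['joints'].round(3),s['eef_pos'].round(1),s['ft_force'].round(1),s['moment'].round(2),s['opening']*95, R[:2,1]); im=snap("wrist","w9")
E
```

```text
[-0.013  0.374  1.927  0.     0.84   0.961] [492.8  59.6 164.9] [1.  1.  6.4] [0.01 0.03 0.01] 49.464701832223824 [ 0.56214373 -0.82703948]
```

View pics/w9.png

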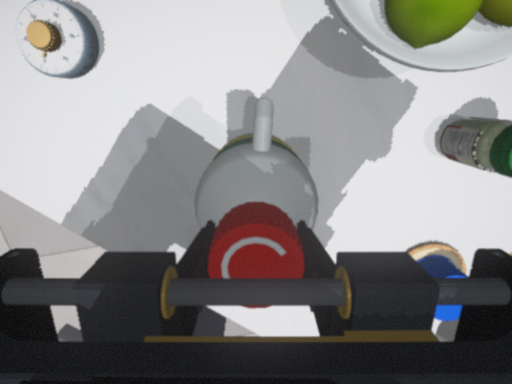

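The cap turns with the fingers: its arrow stays put in the wrist view, the handle has swung 15° (col 238 to 264), and the bottle has not turned. Continuing the turn.

Call:
{"op": "step_arm", "data": {
  "steps": [
    [0, 0, 0, -0.8],
    [0, 0, 0, -0.8],
    [0, 0, 0, -0.8],
    [0, 0, 0, -0.8],
    [0, 0, 0, -0.8],
    [0, 0, 0, -0.8],
    [0, 0, 0, -0.8],
    [0, 0, 0, -0.8],
    [0, 0, 0, -0.8],
    [0, 0, 0, -0.8],
    [0, 0, 0, -0.6],
    [0, 0, 0, 0],
    [0, 0, 0, 0]
  ]
}}

```text
t: 17.4
eef_pos: [492.8, 59.6, 164.9]
tcp_rot: [1.54, 1.57, 0.196]
ft_force: [0.0, 0.1, 6.3]
opening: 0.518
```

```bash
python3 - <<'E'
from go import *
s=state(); R=Rn.from_euler('xyz',s['tcp_rot']).as_matrix(); print(s['joints'].round(3),s['eef_pos'].round(1),s['ft_force'].round(1),s['moment'].round(2),s['opening']*95, np.degrees(np.arctan2(R[1,1],R[0,1]))); im=snap("wrist","w10")
E
```

```text
[-0.013  0.374  1.927  0.     0.84  -0.239] [492.8  59.6 164.9] [0.  0.1 6.3] [-0.01 -0.04  0.02] 49.2442932995769 12.950803356762885
```

View pics/w10.png

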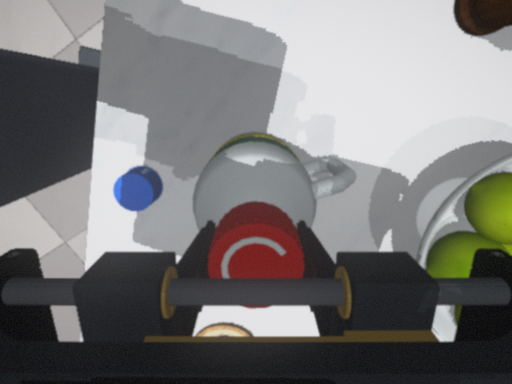

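Turned 85°. The cap's arrow is fixed in the gripper and the handle is now on the right at (335,175). Lifting.

Call:
{"op": "step_arm", "data": {
  "steps": [
    [-0.06, 0, 0, 0],
    [-0.06, 0, 0, 0],
    [-0.06, 0, 0, 0],
    [-0.06, 0, 0, 0],
    [0, 0, 0, 0]
  ]
}}

```text
t: 18.08
eef_pos: [492.3, 59.4, 176.5]
tcp_rot: [-1.694, 1.57, -3.039]
ft_force: [0.1, 0.8, -0.8]
opening: 0.52
```

Up 6 mm above the rest height with no pull, so the cap is free.

Call:
{"op": "step_arm", "data": {
  "steps": [
    [-0.15, 0, 0, 0],
    [-0.15, 0, 0, 0],
    [-0.2, 0, 0, 0],
    [-0.25, 0, 0, 0],
    [-0.3, 0, 0, 0],
    [-0.3, 0, 0, 0],
    [-0.15, 0, 0, 0],
    [0, 0, 0, 0],
    [0, 0, 0, 0],
    [0, 0, 0, 0]
  ]
}}

```text
t: 19.32
eef_pos: [492.4, 59.4, 251.1]
tcp_rot: [-1.706, 1.57, -3.051]
ft_force: [0.2, -0.4, -0.9]
opening: 0.519
```

```bash
python3 - <<'E'
from go import *
s=state(); print(s['t'],s['eef_pos'].round(1),s['ft_force'].round(1),s['opening']*95, abs(s['qvel']).max()); im=snap("wrist","w11");sc=snap("scene","s11");snap("top","t11")
cv2.imwrite("pics/s11c.png",cv2.resize(sc[100:280,200:400],None,fx=3,fy=3,interpolation=cv2.INTER_CUBIC)[...,::-1])
E
```

```text
19.325 [492.4  59.4 251.1] [ 0.2 -0.4 -0.9] 49.32699604868671 0.0019792260725992037
```

View pics/w11.png

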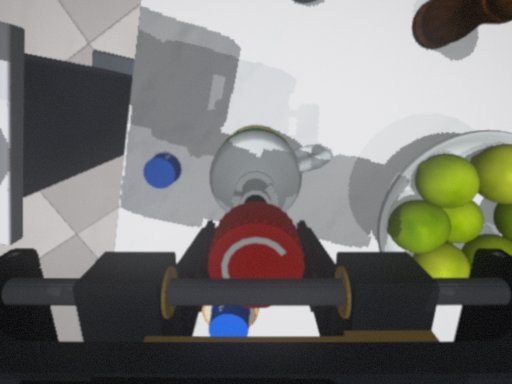

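View pics/s11c.png

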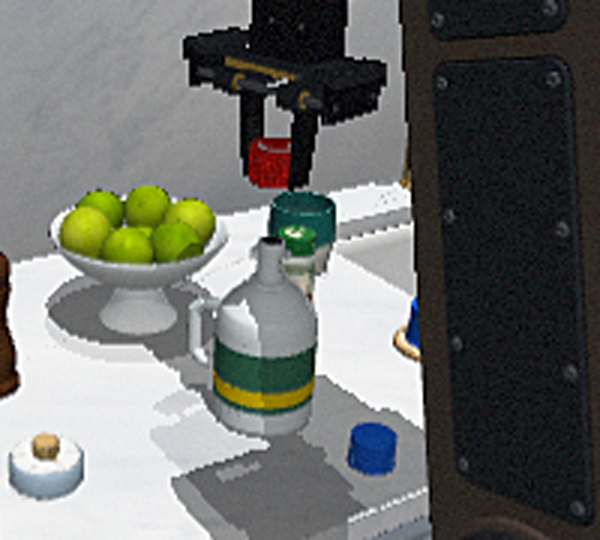

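View pics/t11.png

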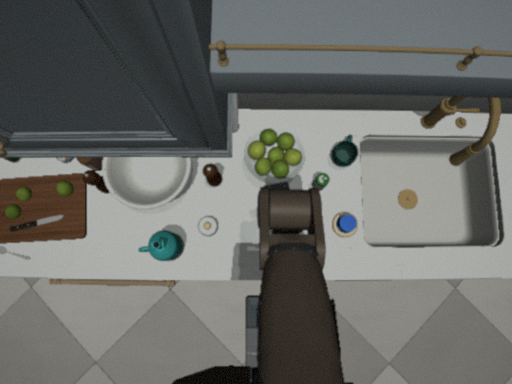

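The scene crop shows the red cap held level above the bare neck, with the bottle upright. In the top view the cup sits on the coaster at (347,224), and the timer, mill, spice jar and mug are unmoved. One last numeric check, then I hand in.

```bash
python3 - <<'E'
from go import *
t=cv2.cvtColor(cv2.imread('pics/t11.png'),cv2.COLOR_BGR2RGB)
for c in blobs(t,blue): (u,r)=cv2.minEnclosingCircle(c.astype('f4')); print(u,r,onz("top",u,51).round(1))
s=state(); print(s['eef_pos'],s['opening']*95)
job_done()
E
```

```text
(346.56585693359375, 222.88922119140625) 8.507073402404785 [ 505.9 -189.3   51. ]
[492.45804339  59.36640437 251.34629082] 49.546869100378736
the job is handed in; nothing more can be done
```

I opened the bottle and handed the job in at about 19.4 s of the 50 s allowed. No verdict is reported, so the results below are my own measurements.

- **Cup:** I lifted it off the cap and set it mouth down on the coaster. Contact came at the predicted height, and I eased the push before releasing. The top view puts the cup at (506, -189) and the coaster at about (505, -193), so they are within roughly 4 mm of each other.
- **Cap:** I gripped it (49.5 mm between the pads) and pressed it down about 5.8 mm by the arm's reading, at 6.4 N. I then turned it 85° anticlockwise while pressed. It lifted with no pull.
- **At hand-in:** The cap is held level at 49.5 mm opening, with its lower edge about 6 cm above the neck and centred on the mouth. The bottle stands upright where it was, and the timer, mill, spice jar and mug look unmoved.
- **Disagreements:**
  - The measured TCP position was off by about 3 mm sideways just before the cup grasp. I corrected it from the wrist camera before closing.
  - The top and wrist views of the coaster differed by 2 to 5 mm.
  - Setting the cup down briefly pressed on the coaster with about 25 N.

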